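# Clamp a plastic disc under the ratchet press of an infrared spectrometer

### The arm

A 6-joint arm with a two-finger parallel gripper is mounted at the origin on the work surface. World frame = base frame: x ahead of the robot, y to its left, z up, the work surface at z = 0. Lengths are in mm, angles in rad, forces in N, time in s.
With the tool pointing down it reaches from about 400 to 825 mm from the base axis. Payload 7 kg.
Tool frame: the origin (TCP) lies at the very end of the fingers, on their centre line; the grasp point (between the pads) lies 19 mm behind it; z points along the fingers, y is the line along which they close (so a half turn about z gives the same grasp; the last joint's range is limited). The gripper opens to 88 mm and grips with 3 to 60 N. Pads are 19 mm wide; open, the fingers measure 130 mm over their backs; the gripper's body (78 mm by 193 mm) begins 47 mm behind the grasp point.
Start: joints at [-0.885, 0.359, 0.012, 0, -1.224, -0.288], TCP at [261.461, -622.281, 226.561] pointing down, gripper open.
Joint ranges: [-3.07, 3.07], [-1.43, 2.12], [-1.02, 1.25], [-3.03, 1.67], [-3.05, -0], [-3.03, 3.03]. Speed limits (rad/s): [2.39, 2.39, 3.01, 3.14, 3.14, 3.14].

### API

Orientations are given as a unit quaternion [x, y, z, w].
In Python, from plant import bot gives the robot as it stands. Calls block until the motion is done:
- bot.move_ptp(position, orientation): joint-space move of the TCP to a pose.
- bot.line_to(position, velocity=150, ori=None): straight line of the TCP; ori=None keeps the orientation; velocity is the mean speed in mm/s.
- bot.move_joints(angles): joint-space move.
- bot.move_gripper(opening, force=None): finger opening in mm; force is the grip in N (None keeps the last); returns when the fingers have stopped.
- bot.pause(seconds).
- bot.solve_ik(position, orientation): joint angles nearest the present ones, or None.
- bot.read_state(): the state.
- bot.camera(name): name is "scene" or "top"; returns the picture (480x640x3 uint8, red, green, blue); there is no depth.
- bot.get_calibration(name): a dict with "fx", "fy", "cx", "cy" (pixels), "view" (4x4, takes a point from world to camera coordinates). Camera axes: x right, y up, looking along -z (the intrinsics and any distortion apply to the point x, -y, -z); pixel columns grow to the right and rows downward; lengths in mm; the calibration is good to about 2 mm. A picture is of the moment at which its call begins. get_calibration takes no time and is no camera call.
A pose or a line that the arm cannot do raises bot.Unreachable and nothing moves.
- bot.close_job(): hands the job in; it is judged then, once.
The state is a dict: "t": time; "joint_pos": joint angles; "qvel": joint speeds; "tau": joint torques, N m; "tcp_pos": TCP position; "eef_rot": TCP orientation; "contact_force": force on the tool from outside, world axes, zero at the start; "moment": the same for the moment, N m; "width": finger opening in mm; "finger_force": force on a finger pad.
Only numpy, scipy, OpenCV 4.12 (cv2) and the standard library are available. Lean on these libraries where they do the work, as an engineer would, in place of code of your own. Each camera call takes 0.05 s, during which the arm holds its last target. There are 200 camera calls.

### The job

Get the round plastic disc ready for its infrared measurement: set it down gently in the middle of the spectrometer's crystal plate, let go of it, then swing the press arm over it until the arm rests on its stop. Turn the ratchet knob clockwise until it has slipped through two or three clicks, and not as many as five, so that the plunger holds the disc down at its set force; then let go. Leave the other things where they are.

Things in the scene. Friction and masses are not known exactly. Their poses are not given: they have to be found in the camera images.
- disc_center (a point): Loose solid disc of off-white plastic, 30 mm across, 14 mm high, about 24 g, lying flat on the dark grey tray beside a square and a ring of the same plastic (which place in the row each has varies). The point is the disc's centre, 7 mm above what it lies on; z is its upright axis.
- spec_tray: Fixed flat dark grey specimen tray (a plain slab), 230 x 100 mm, 8 mm thick, with the three specimens in a row along its long (x) axis, 72 mm apart, within 9 mm of its middle line. Origin: centre of its underside on the bench.
- ftir: Fixed compact infrared spectrometer, a light grey box 280 (x) x 220 (y) mm with a flat dark grey deck plate at 83 mm above the bench and the press on it. Origin: centre of its underside; front to -x; it stands turned by some yaw. The crystal is at (-40, 0) mm and the pillar's axis at (50, 0) mm in its frame. The pillar with the arm's hub on it is 48 mm across and 143 mm high over the bench.
- crystal (a point): Middle of the round steel crystal plate (54 mm across, flat, standing 5 mm above the deck, so 88 mm above the bench); a small dark crystal marks it. The point lies on the plate's top surface; z up. The disc belongs centred here, lying flat on the plate.
- crystal_plate: The crystal plate itself, fixed in the deck. Origin: on its axis, 5 mm below its top.
- swing_arm (a joint): Angle of the press arm about the pillar's upright axis, rad. 0: over the crystal, against its stop; grows anticlockwise seen from above (to 2.1); it starts swung out at 1.1 to 1.7. The hinge is stiff (0.25 N m of friction, so about 3 N at the knob) and stays where it is left.
- press_end (a point): Centre of the round free end of the press arm, 90 mm from the pillar's axis, straight under the knob. The arm is a flat light grey beam 32 mm wide (40 mm at its round end), 18 mm thick, its top 138 mm above the bench; the point lies half-way through its thickness. From the pillar the arm points along the spectrometer's -x when its angle is 0.
- knob_grip (a point): Ratchet knob on the arm's free end: black, fluted, round, 38 mm across, 31 mm high, upright axis through the arm's end; the point is on the axis, 17 mm above the knob's underside, 166 mm above the bench. Under it a 22 mm collar, 11 mm high, then the arm. Its height stays; clockwise from above lowers the plunger, 8 mm a turn.
- knob (a joint): How far the knob has slipped on its clutch, rad, clockwise positive, 0 at the start. Turning freely takes 0.16 N m and this stays below 0.1; with the plunger bearing down the torque climbs to 0.2 N m, then the clutch slips, the torque swinging by some 0.15 N m at each click. Each click adds 0.524 (they snap at about 0.26, 0.79, 1.31, 1.83, 2.36).
- plunger_tip (a point): Middle of the flat steel plunger tip (12 mm across) under the arm's end, on the knob's axis. It starts 2 to 4 mm above the height of the disc's top as it will lie on the plate, so 1.5 to 3.3 rad of turning bring it down, and up to 0.8 rad more press it on until the clutch slips.
- spindle_cap (a point): Top of the steel spindle cap (19 mm across) in the middle of the knob's top, on its axis. It turns with the spindle, not with the knob: the line on the cap and the line on the knob's rim start in one line and part only when the clutch slips.
- plunger: The plunger itself, carried by the press arm. At the set torque it presses with about 35 N and stays so when the knob is let go. Origin: on its axis, 11.5 mm above the tip.
- square_spec: Loose square piece of the same plastic, 30 x 30 x 14 mm, on the tray. Leave alone. Origin: centre of its underside.
- ring_spec: Loose ring of the same plastic, 32 mm across with a 16 mm hole, 14 mm high, on the tray. Leave alone. Origin: centre of its underside.
- reagent_bottle: Clear glass reagent bottle with a stopper, 54 mm across, 115 mm high, standing behind the tray. Leave alone. Origin: centre of its underside.
- spirit_lamp: Squat glass spirit lamp with a metal cap, 76 mm across, 96 mm high, to the right. Leave alone. Origin: centre of its underside.
- petri_dish: Glass petri dish, 90 mm across, 15 mm high, to the right. Leave alone. Origin: centre of its underside.
- glass_stopper: Loose ground-glass stopper standing on its 28 mm head, 30 mm high, in front of the gap between tray and spectrometer. Leave alone. Origin: centre of its underside.
- tweezers: Steel tweezers, 130 mm long, 8 mm high, lying on the bench in front of the spectrometer, to the right. Leave alone. Origin: near their middle, on the bench.

How it is judged (in metres and radians):
On the way, in this order (a step that is already met when the one before it is completed fails the run):
1. the disc lies flat in the middle of the crystal plate (centres within 6 mm) and has been let go (horizontal distance between disc_center and crystal below 0.006 m and z of disc_center in the frame of crystal between 0.003 and 0.01 m and angle between disc_center's own z axis and vertical below 0.12 rad and contact force between the fingers and disc below 0.1 N and contact force between disc and crystal_plate above 0.05 N), for 0.2 s.
2. the press arm is over the disc, on its stop (within 0.05 rad) (horizontal distance between disc_center and crystal below 0.006 m and z of disc_center in the frame of crystal between 0.003 and 0.01 m and angle between disc_center's own z axis and vertical below 0.12 rad and value of joint swing_arm below 0.05 rad), for 0.2 s.
3. the knob has slipped through two clicks (past 0.8 rad on its clutch) with the plunger pressing on the disc (horizontal distance between disc_center and crystal below 0.006 m and z of disc_center in the frame of crystal between 0.003 and 0.01 m and angle between disc_center's own z axis and vertical below 0.12 rad and value of joint knob above 0.8 rad and contact force between plunger and disc above 20 N), for 0.2 s.
At the end, for the whole second after the job is handed in: The disc lies flat on the crystal plate, centre within 6 mm of the crystal; the arm is on its stop (within 0.05 rad); the knob has slipped through at least two and fewer than five clicks (0.8 to 2.3 rad on its clutch); the plunger presses on the disc with 20 to 55 N; nothing is held (all of step 3 and value of joint swing_arm below 0.05 rad and value of joint knob below 2.3 rad and contact force between plunger and disc below 55 N); the robot touches nothing.
It fails at once if the knob is ground on through a fifth click (more than 2.3 rad of slip) (value of joint knob above 2.3 rad).
It fails at once if the disc is pressed onto the crystal plate with more than 60 N (contact force between disc and crystal_plate above 60 N).
It fails at once if the disc is pressed onto the crystal plate with more than 35 N before the plunger bears on it (contact force between disc and crystal_plate above 35 N and contact force between plunger and disc below 1 N).
It fails at once if one of the other things (specimens, bottle, lamp, dish, stopper, tweezers) is moved by more than 20 mm (distance of any of square_spec, ring_spec, reagent_bottle, spirit_lamp, petri_dish, glass_stopper, tweezers from where it was at the start of the episode above 0.02 m).
It also fails if it takes over 72 s, if anything falls off the work surface, if the arm or the gripper's body presses on something with over 40 N, if the wrist force passes 120 N, or if a joint passes its speed limit or range.

## Working session

There is one attempt and no reset: what is moved stays moved. The work goes in short steps, each a Python script; the robot and the scene stay as the last script left them, time stands still between calls to the robot, and variables do not carry over. Pictures are saved under pics/ and viewed, at most 10 in all, crops included, and the job is handed in when it is done.

```bash
mkdir -p pics; ls; python3 - <<'E'
from plant import bot
import cv2
for n in("top","scene"):
    cv2.imwrite(f"pics/{n}0.png",bot.camera(n)[:,:,::-1]); print(n,bot.get_calibration(n))
s=bot.read_state();print(s)
E
```

```text
pics
top {'fx': 618.1237124947401, 'fy': 618.1237124947401, 'cx': 327.27280662637787, 'cy': 238.99228845439828, 'view': array([[-2.33717065e-02, -9.99690743e-01, -8.49593098e-03,
        -5.21390026e+01],
       [ 9.85409311e-01, -2.44692614e-02,  1.68433206e-01,
        -5.08753125e+02],
       [-1.68589006e-01, -4.43539805e-03,  9.85676455e-01,
        -1.40762035e+03],
       [ 0.00000000e+00,  0.00000000e+00,  0.00000000e+00,
         1.00000000e+00]])}
scene {'fx': 591.6015423637562, 'fy': 591.6015423637562, 'cx': 314.51572502459396, 'cy': 237.55970949629912, 'view': array([[-8.01725443e-01,  5.97691142e-01,  1.27015237e-03,
         4.20759234e+02],
       [-3.25640775e-01, -4.38585043e-01,  8.37616407e-01,
         2.95251548e+01],
       [ 5.01192977e-01,  6.71124772e-01,  5.46257394e-01,
        -1.64787138e+03],
       [ 0.00000000e+00,  0.00000000e+00,  0.00000000e+00,
         1.00000000e+00]])}
{'t': 0.1, 'joint_pos': array([-8.84875265e-01,  3.59315061e-01,  1.11496900e-02, -2.92781613e-04,
       -1.22409341e+00, -2.88086184e-01]), 'qvel': array([ 1.37411116e-03, -1.71459728e-03,  2.47435218e-03, -4.41152764e-05,
       -5.25543915e-04,  6.93281530e-04]), 'tau': array([-3.94386749e-03, -5.84162951e+01,  2.93747771e+01,  7.01545537e+00,
        1.01248693e-02, -7.91937191e-05]), 'tcp_pos': array([ 261.30412618, -621.8994606 ,  225.71899904]), 'eef_rot': array([-1.97559317e-01,  9.80290652e-01,  7.10627652e-04, -2.20557906e-04]), 'contact_force': array([ 0.40067217,  0.15024311, -0.11597119]), 'moment': array([ 0.00620068,  0.05688202, -0.00213243]), 'finger_force': 0.0, 'width': 87.98924521886754}
```

View pics/top0.png

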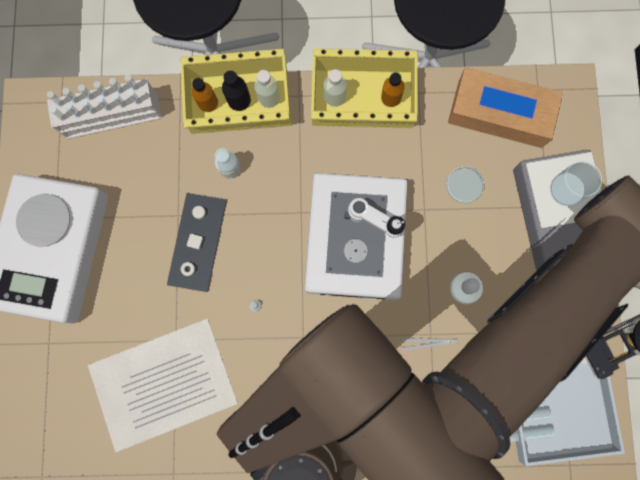

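View pics/scene0.png

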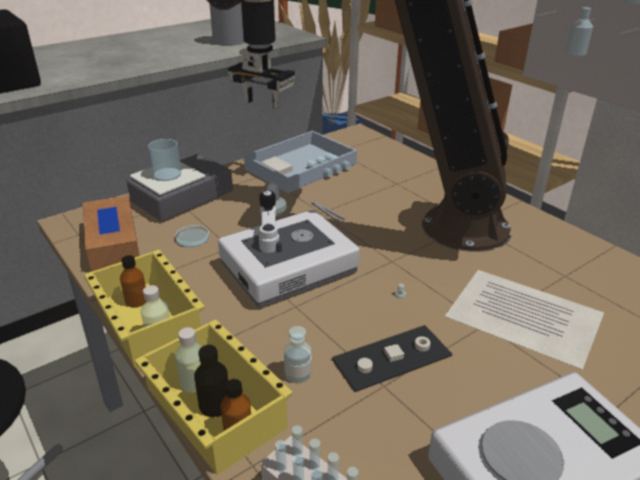

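The top picture shows the disc at about (199,212), the square at (195,241), the ring at (188,269), the crystal at (356,251), the pillar at (358,208) and the knob at (396,225). I'll refine these on enlarged crops.

```bash
cat > h.py <<'E'
import numpy as np, cv2
def proj(n,P,bot):
    c=bot.get_calibration(n); V=np.array(c["view"]); p=V[:3,:3]@np.asarray(P,float)+V[:3,3]
    return np.array([c["fx"]*p[0]/-p[2]+c["cx"], c["fy"]*-p[1]/-p[2]+c["cy"]])
def unproj(n,uv,z,bot):
    c=bot.get_calibration(n); V=np.array(c["view"]); R,t=V[:3,:3],V[:3,3]
    d=R.T@np.array([(uv[0]-c["cx"])/c["fx"],-(uv[1]-c["cy"])/c["fy"],-1]); o=-R.T@t
    return o+d*(z-o[2])/d[2]
E
python3 - <<'E'
from h import *; from plant import bot
im=cv2.imread("pics/top0.png"); s2=cv2.imread("pics/scene0.png")
def crop(im,x,y,w,h,k): return cv2.resize(im[y:y+h,x:x+w],None,fx=k,fy=k,interpolation=cv2.INTER_CUBIC)
a=crop(im,300,170,112,132,4); b=crop(im,165,190,65,104,4); b=cv2.copyMakeBorder(b,0,528-416,0,0,cv2.BORDER_CONSTANT)
cv2.imwrite("pics/c1.png",np.hstack([a,b]))
cv2.imwrite("pics/c2.png",crop(s2,215,185,150,120,5))
def blob(im,x,y,w,h,thr):
    g=cv2.cvtColor(im[y:y+h,x:x+w],cv2.COLOR_BGR2GRAY).astype(float)
    _,l,st,ce=cv2.connectedComponentsWithStats((g>thr).astype(np.uint8))
    for s,c in zip(st[1:],ce[1:]):
        if s[4]>15: print(s[4],s[:4]+[x,y,0,0],c+[x,y],unproj("top" if im is not s2 else "scene",c+[x,y],14,bot) )
blob(im,180,198,35,82,130); blob(s2,352,332,85,45,140)
for z,uv in ((88,(356,251)),(143,(358,207.5)),(181,(396,225))): print(uv,unproj("top",uv,z,bot))
E
```

```text
67 [180 198   5  23] [181.31343284 205.79104478] [602.60566295 287.16411064  14.        ]
133 [192 206  13  13] [197.93984962 211.71428571] [586.91909305 246.66909273  14.        ]
177 [186 234  16  15] [193.85310734 240.96610169] [515.43876344 255.62665363  14.        ]
128 [180 262  14  14] [186.8203125 268.578125 ] [449.19688122 271.51820438  14.        ]
35 [212 263   3  17] [213.31428571 272.8       ] [437.55777711 208.31785984  14.        ]
92 [416 337  14  11] [422.42391304 341.80434783] [440.5034459  265.64623131  14.        ]
154 [385 345  19  13] [393.92207792 350.65584416] [506.58755525 249.27396019  14.        ]
125 [358 358  14  11] [364.792 363.064] [577.88963553 240.26771912  14.        ]
(356, 251) [ 470.45028352 -128.96892544   88.        ]
(358, 207.5) [ 558.84460837 -134.07708272  143.        ]
(396, 225) [ 510.28090122 -211.80134205  181.        ]
```

View pics/c1.png

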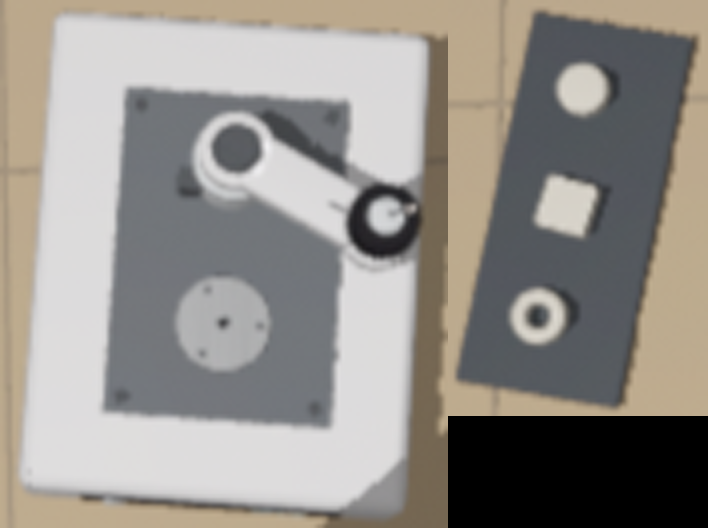

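View pics/c2.png

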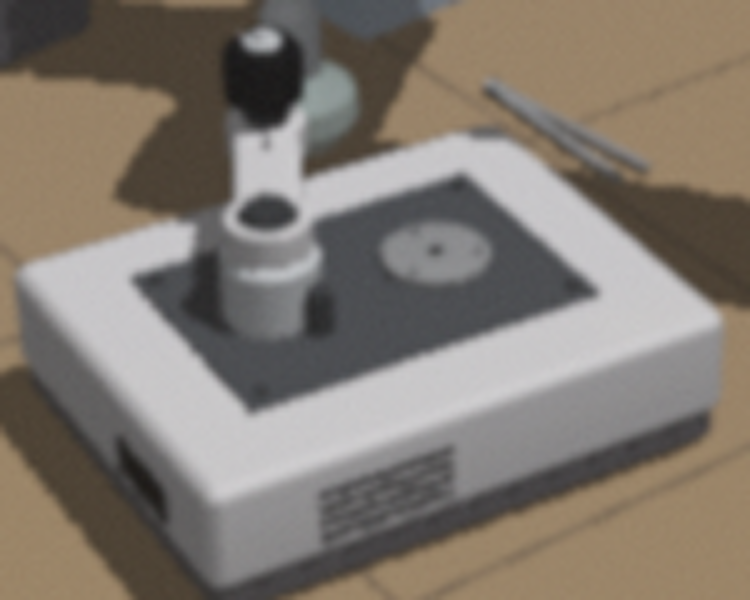

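```bash
python3 - <<'E'
from h import *; from plant import bot
from scipy.optimize import least_squares
T=lambda u,v:np.array([(u+.5)/4-.5+300,(v+.5)/4-.5+170]); S=lambda u,v:np.array([(u+.5)/5-.5+215,(v+.5)/5-.5+185])
for n,a,b,z in (("disc",[197.94,211.71],[364.79,363.06],22),("square",[193.85,240.97],[393.92,350.66],22),("ring",[186.8,268.6],[422.4,341.8],22),("crys",T(223,322),S(436,250),88),("pillar",T(237,149),S(268,212),143),("cap",T(385,217),S(262,38),182)):
    r=least_squares(lambda P:np.r_[proj("top",P,bot)-a,proj("scene",P,bot)-b],[500,0,50.])
    print(n,unproj("top",a,z,bot)[:2],unproj("scene",b,z,bot)[:2],"tri",r.x,r.fun)
c=[unproj("top",T(*p),83,bot)[:2] for p in((126,87),(349,101),(331,428),(104,411))]
print(c,np.mean(c,0))
for i,j in((3,0),(2,1)): d=c[j]-c[i];print("yaw",np.arctan2(d[1],d[0]))
for i,j in((1,0),(2,3)): d=c[j]-c[i];print("yaw",np.arctan2(-d[0],d[1]))
E
```

```text
disc [585.15206159 244.92767419] [583.41437232 246.08462926] tri [584.20068869 245.69690332  22.24816931] [-0.34662384  0.3732159  -0.42131152 -0.03249466]
square [514.04397978 253.84364283] [512.79055246 255.02420252] tri [513.3364227  254.53904444  21.98917755] [-0.29418301  0.30050522 -0.36022691 -0.01814098]
ring [448.1236879  269.68810937] [447.33939153 271.19912317] tri [447.53926067 270.45146036  21.57300969] [-0.28383859  0.27500504 -0.3478723  -0.00819137]
crys [ 472.48807364 -127.61683403] [ 467.9734807  -128.63630074] tri [ 471.13223697 -126.69718377   90.48844043] [-0.34819077  0.43690463 -0.59739565 -0.09258293]
pillar [ 560.20311252 -136.04629509] [ 561.00582163 -132.16525668] tri [ 559.957213   -135.62056661  141.07755949] [-0.22611863  0.30531939 -0.39494124 -0.07587126]
cap [ 512.52918095 -211.52932166] [ 509.22523814 -214.42214156] tri [ 511.78869879 -211.05567055  184.4172153 ] [-0.09366301  0.12863046 -0.177908   -0.03569797]
[array([611.89455155, -76.07204295]), array([ 600.31499449, -204.44943853]), array([ 411.31395045, -186.81102253]), array([424.06641407, -59.04932409])] [ 511.89747764 -131.59545702]
yaw -0.09038230997582374
yaw -0.09305490907198409
yaw -0.0899559144007426
yaw -0.09948493593261176
```

```bash
cat >> h.py <<'E'
def q(phi):  # tool down, finger line at world angle phi (rad)
    a=(phi+np.pi/2)/2; return [np.cos(a),np.sin(a),0,0]
E
python3 - <<'E'
from h import *; from plant import bot
for n,p in(("pick",[584.4,245.6,11.5]),("place",[470.7,-127.8,92]),("swing",[520,-260,125]),("knob",[470.7,-127.8,149])):
    for d in range(-180,180,30):
        for dd in ((79.5,) if n=="pick" else (55.5,) if n=="place" else (d,)):
            s=bot.solve_ik(p,q(np.radians(dd))) if (n in("swing","knob") or d in(-180,)) else None
            if s is not None: print(n,dd,np.round(s,2))
    if n in("pick","place"):
        s=bot.solve_ik(p,q(np.radians(dd+180))); print(n,"+180",None if s is None else np.round(s,2))
print(unproj("top",(228,165),60,bot),bot.read_state()["t"])
E
```

```text
pick 79.5 [ 0.71  0.5  -0.32 -0.   -0.75 -2.46]
pick +180 [ 0.71  0.5  -0.32  0.   -0.75  0.68]
place 55.5 [ 0.14  0.19 -0.57  0.   -0.81 -2.31]
place +180 [ 0.14  0.19 -0.57  0.   -0.81  0.83]
swing -180 [-0.13  0.29 -0.33  0.   -0.94  0.13]
swing -150 [-0.13  0.29 -0.33  0.   -0.94  0.65]
swing -120 [-0.13  0.29 -0.33  0.   -0.94  1.17]
swing -90 [-0.13  0.29 -0.33  0.   -0.94  1.7 ]
swing -60 [-0.13  0.29 -0.33  0.   -0.94  2.22]
swing -30 [-0.13  0.29 -0.33  0.   -0.94  2.75]
swing 0 [-0.13  0.29 -0.33  0.   -0.94 -3.01]
swing 30 [-0.13  0.29 -0.33  0.   -0.94 -2.49]
swing 60 [-0.13  0.29 -0.33  0.   -0.94 -1.97]
swing 90 [-0.13  0.29 -0.33  0.   -0.94 -1.44]
swing 120 [-0.13  0.29 -0.33  0.   -0.94 -0.92]
swing 150 [-0.13  0.29 -0.33  0.   -0.94 -0.4 ]
knob -180 [ 0.14  0.12 -0.5   0.   -0.95 -0.14]
knob -150 [ 0.14  0.12 -0.5   0.   -0.95  0.38]
knob -120 [ 0.14  0.12 -0.5   0.   -0.95  0.91]
knob -90 [ 0.14  0.12 -0.5   0.   -0.95  1.43]
knob -60 [ 0.14  0.12 -0.5   0.   -0.95  1.96]
knob -30 [ 0.14  0.12 -0.5   0.   -0.95  2.48]
knob 0 [ 0.14  0.12 -0.5   0.   -0.95  3.  ]
knob 30 [ 0.14  0.12 -0.5   0.   -0.95 -2.76]
knob 60 [ 0.14  0.12 -0.5   0.   -0.95 -2.23]
knob 90 [ 0.14  0.12 -0.5   0.   -0.95 -1.71]
knob 120 [ 0.14  0.12 -0.5   0.   -0.95 -1.19]
knob 150 [ 0.14  0.12 -0.5   0.   -0.95 -0.66]
[688.1609471  166.64113062  60.        ] 0.1
```

```bash
python3 - <<'E'
from h import *; from plant import bot
o=q(np.radians(259.5)); x,y=584.4,245.6
bot.move_ptp([x,y,150],o); bot.move_gripper(56)
bot.line_to([x,y,40],200); s0=bot.read_state(); bot.line_to([x,y,11.5],60)
s=bot.read_state(); print(s0["contact_force"],s["contact_force"],s["tcp_pos"],s["t"])
bot.move_gripper(20,12); s=bot.read_state(); print(s["width"],s["finger_force"],s["contact_force"],s["tcp_pos"])
bot.line_to([x,y,130],150); s=bot.read_state(); print(s["width"],s["finger_force"],s["contact_force"],s["tcp_pos"],s["t"])
cv2.imwrite("pics/top1.png",bot.camera("top")[:,:,::-1]);cv2.imwrite("pics/scene1.png",bot.camera("scene")[:,:,::-1])
E
```

```text
[0.20160454 0.8128236  1.05090377] [-0.08666205  0.13993067 -0.07689826] [584.38198521 245.51189328  11.25390695] 5.425
29.227748012413794 12.000106573104858 [-0.68578417  0.36394282  1.56540131] [584.50341976 245.6551685   11.70754793]
30.042809320840526 11.999961286783218 [-0.38211846  0.52017079 -1.26210849] [583.77353628 245.26409274 128.98279443] 6.925
```

```bash
python3 - <<'E'
from h import *; from plant import bot
o=q(np.radians(235.5)); x,y=470.7,-127.8
bot.line_to([584.4,245.6,190],200)
bot.move_ptp([x,y,190],o); bot.line_to([x,y,110],150); bot.line_to([x,y,94.5],40)
bot.pause(.2); f0=np.mean([bot.read_state()["contact_force"][2] for _ in range(5)]); print(f0)
z=94.5
while z>90.5:
    z-=.5; bot.line_to([x,y,z],20); bot.pause(.05); s=bot.read_state(); print(z,s["tcp_pos"].round(2),s["contact_force"].round(2))
    if s["contact_force"][2]-f0>3: break
bot.move_gripper(44); bot.pause(.1); s=bot.read_state(); print(s["width"],s["t"],s["contact_force"])
bot.line_to([x,y,130],120); bot.line_to([x,y,220],300)
bot.move_ptp([560,-290,260],o)
cv2.imwrite("pics/top2.png",bot.camera("top")[:,:,::-1]);b=bot.camera("scene")[:,:,::-1];cv2.imwrite("pics/scene2.png",b)
a=cv2.imread("pics/top2.png")
k=lambda im,x,y,w,h:cv2.resize(im[y:y+h,x:x+w],None,fx=6,fy=6,interpolation=cv2.INTER_CUBIC)
cv2.imwrite("pics/c3.png",np.hstack([k(a,325,215,65,65),k(b,270,205,65,65)])); print(bot.read_state()["t"])
E
```

```text
0.07826441527597428
94.0 [ 470.69 -127.8    94.01] [ 0.28 -0.39 -1.07]
93.5 [ 470.65 -127.8    93.46] [-0.32  0.55 -0.84]
93.0 [ 470.68 -127.79   92.97] [ 0.26  0.22 -0.54]
92.5 [ 470.69 -127.8    92.49] [ 0.2   0.39 -0.16]
92.0 [ 470.67 -127.81   91.97] [-0.6   0.04  0.7 ]
91.5 [ 470.8  -127.8    91.64] [-0.9   0.34  2.25]
91.0 [ 470.82 -127.8    91.58] [-2.71  1.26  8.08]
43.97609485340457 13.0667 [0.05291664 0.96401466 0.32076474]
14.875
```

View pics/c3.png

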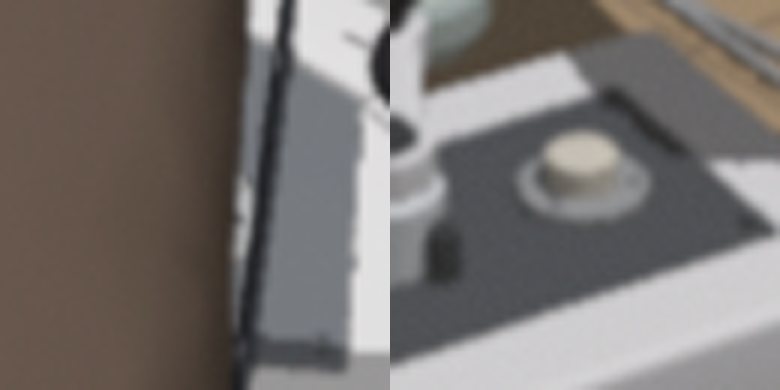

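The scene crop shows the disc standing flat inside the plate, its top centred at about (582,157) in the crop. The robot hides the spot in the top view. I'll check the centring numerically.

```bash
python3 - <<'E'
from h import *; from plant import bot
c=unproj("scene",(301.7,234.6),88,bot); d=unproj("scene",(301.6,230.75),102,bot); print(c,d,d-c)
b=cv2.imread("pics/scene2.png")[220:250,285:320]; h=cv2.cvtColor(b,cv2.COLOR_BGR2LAB)[:,:,2]; g=b.mean(2)
m=((h>134)&(g>150)).astype(np.uint8); n,l,s,ce=cv2.connectedComponentsWithStats(m); print(s,ce+[285,220])
E
```

```text
[ 468.17047564 -128.78255905   88.        ] [ 470.82052176 -125.25377565  102.        ] [ 2.65004612  3.52878341 14.        ]
[[   0    0   35   30 1044]
 [  18    8    1    1    1]
 [  13   11    1    1    1]
 [  17   10    1    1    1]
 [  20   10    2    2    2]
 [  15   12    1    1    1]] [[301.99808429 234.52394636]
 [303.         228.        ]
 [298.         231.        ]
 [302.         230.        ]
 [305.5        230.5       ]
 [300.         232.        ]]
```

```bash
python3 - <<'E'
from h import *; from plant import bot
bot.move_joints([-0.885,0.359,0.012,0,-1.224,0.83])
a=np.mean([bot.camera("top")[:,:,::-1].astype(float) for _ in range(3)],0).astype(np.uint8);cv2.imwrite("pics/top3.png",a)
b=cv2.imread("pics/top0.png")
k=lambda im,x,y,w,h:cv2.resize(im[y:y+h,x:x+w],None,fx=10,fy=10,interpolation=cv2.INTER_CUBIC)
cv2.imwrite("pics/c4.png",np.hstack([k(b,338,230,38,40),k(a,338,230,38,40)])); print(bot.read_state()["t"])
E
```

```text
16.6667
```

View pics/c4.png

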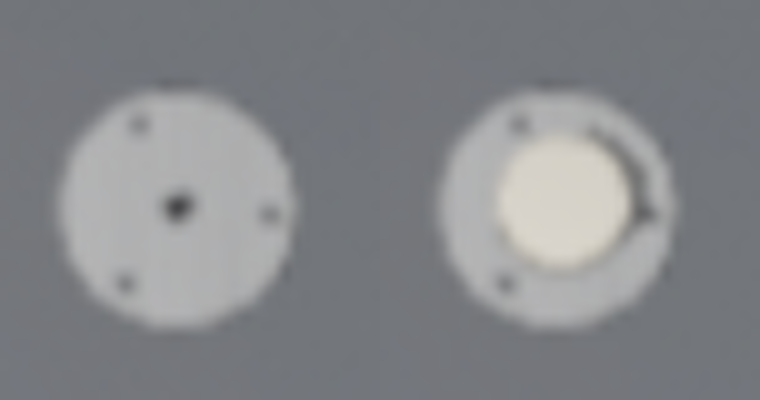

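```bash
python3 - <<'E'
from h import *; from plant import bot
c=unproj("top",(355.35,250.25),88,bot); d=unproj("top",(356.05,249.65),102,bot); print(c,d,d-c)
E
```

```text
[ 472.20328037 -127.55136816   88.        ] [ 471.40742656 -128.58848292  102.        ] [-0.79585381 -1.03711476 14.        ]
```

```bash
cat >> h.py <<'E'
PIL=np.array([560.1,-136.0]); YAW=-0.093
def push(a,r=88,off=41,z=126):
    t=np.pi+YAW+a; u=np.array([np.cos(t),np.sin(t)]); n=np.array([-u[1],u[0]])
    return [*(PIL+r*u+off*n),z], q(t-1.5*np.pi), n
E
python3 - <<'E'
from h import *; from plant import bot
bot.move_gripper(0)
p,o,n=push(1.09,off=57)
print(p, bot.solve_ik(p,o))
o=np.array(o)
bot.move_ptp([p[0],p[1],230],o); bot.line_to(p,150)
bot.pause(.1); f0=bot.read_state()["contact_force"]
for a in np.r_[np.arange(1.05,.1,-.12),.08]:
    p,o,n=push(a); bot.line_to(p,90,o); s=bot.read_state(); print(round(a,2),((s["contact_force"]-f0)[:2]@n).round(1),s["contact_force"].round(1))
print(s["t"],s["width"],s["tcp_pos"])
while a>-.06:
    a-=.01; p,o,n=push(a); bot.line_to(p,30,o); bot.pause(.05); s=bot.read_state(); f=(s["contact_force"]-f0)[:2]@n; print(round(a,3),f.round(1))
    if f>9: break
print(s["t"],s["tcp_pos"],p)
E
```

```text
[np.float64(560.2027017775779), np.float64(-240.84745801565663), 126] [-0.08606787  0.33387483 -0.26971056  0.         -0.96721094  2.6538642 ]
1.05 -0.2 [0.4 0.3 0.5]
0.93 -0.4 [0.5 0.5 0.6]
0.81 0.2 [ 0.4 -0.5  1.2]
0.69 -0.4 [-0.9 -0.6  0.1]
0.57 -0.2 [ 0.2 -0.2  0.3]
0.45 -0.3 [-0.5 -0.3 -0.8]
0.33 -0.9 [-0.4  0.4  0.9]
0.21 -0.5 [ 0.6  0.2 -0.8]
0.08 -0.9 [-0.7  0.5  0.1]
22.9 0.20360071223492757 [ 472.01757963 -175.861923    126.04126742]
0.07 2.0
0.06 2.5
0.05 1.6
0.04 2.1
0.03 1.5
0.02 1.2
0.01 2.0
-0.0 1.6
-0.01 1.4
-0.02 4.2
-0.03 7.7
-0.04 10.3
26.5 [ 467.62893729 -166.14634726  126.30838852] [np.float64(467.4402315137206), np.float64(-164.96838456091584), 126]
```

```bash
python3 - <<'E'
from h import *; from plant import bot
p,o,n=push(-.02,off=60); bot.line_to(p,120,o); p[2]=225; bot.line_to(p,250)
b=bot.camera("scene")[:,:,::-1]; a=bot.camera("top")[:,:,::-1]; cv2.imwrite("pics/scene4.png",b); cv2.imwrite("pics/top4.png",a)
k=lambda im,x,y,w,h:cv2.resize(im[y:y+h,x:x+w],None,fx=5,fy=5,interpolation=cv2.INTER_CUBIC)
cv2.imwrite("pics/c5.png",np.hstack([k(b,245,165,80,100),k(a,320,180,80,100)]))
print(bot.read_state()["t"])
for z in(143,182): 
  P=[*PIL,143] if z==143 else [*(PIL-90*np.array([np.cos(YAW),np.sin(YAW)])),182]
  print(z,P,(proj("scene",P,bot)-[245,165])*5,(proj("top",P,bot)-[320,180])*5+[400,0])
E
```

```text
27.475
143 [np.float64(560.1), np.float64(-136.0), 143] [113.15249621 305.87945372] [594.27733407 134.60636787]
182 [np.float64(470.4889245613576), np.float64(-127.64206013841157), 182] [278.82113277 183.53218978] [585.15388538 321.80271661]
```

View pics/c5.png

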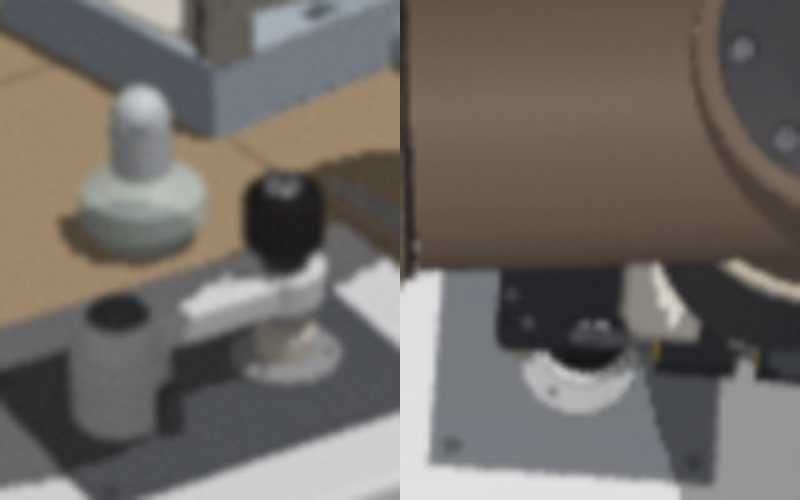

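The arm now sits over the disc, with the knob cap at (283,183) in the crop, within about 1 px of the prediction. Next I grip the knob and start turning.

```bash
python3 - <<'E'
from h import *; from plant import bot
x,y=470.9,-127.7; o=q(-0.17)
bot.move_gripper(60)
bot.move_ptp([x,y,215],o); bot.line_to([x,y,150],120); bot.pause(.1)
s=bot.read_state(); f0=s["contact_force"]; m0=s["moment"]; t0=s["tau"][5]; print(s["joint_pos"].round(3),s["t"])
bot.move_gripper(25,25); s=bot.read_state(); print(s["width"],s["tcp_pos"],(s["contact_force"]-f0).round(1),(s["moment"]-m0).round(3),s["t"])
J=np.array(bot.solve_ik([x,y,150],o)); np.savez("k.npz",J=J,m0=m0,f0=f0,t0=t0)
for d in (.2,.4,.6,.8,1.0,1.2,1.4):
    g=J.copy(); g[5]-=d; bot.move_joints(g); s=bot.read_state()
    print(d,(s["joint_pos"][5]-J[5]).round(3),(s["moment"]-m0).round(3),(s["tau"][5]-t0).round(3),(s["contact_force"]-f0).round(1),s["t"])
E
```

```text
[ 0.139  0.117 -0.498  0.    -0.954  2.832] 30.625
37.262123755111915 [ 470.27627703 -127.6674713   150.20640355] [-4.2  3.1  5.8] [0.677 1.589 0.025] 31.1333
0.2 -0.201 [ 0.915  1.809 -0.048] -0.388 [-5.5  4.2  6.3] 31.4417
0.4 -0.401 [ 1.093  2.094 -0.011] -0.374 [-6.5  3.1  6.8] 31.75
0.6 -0.601 [ 1.125  2.296 -0.042] -0.366 [-6.4  4.   6.7] 32.0583
0.8 -0.801 [ 1.083  2.458 -0.027] -0.369 [-7.5  3.2  8.2] 32.3667
1.0 -1.001 [ 1.115  2.596 -0.08 ] -0.367 [-7.   3.7  9. ] 32.675
1.2 -1.201 [ 1.172  2.721 -0.014] -0.367 [-7.4  4.4  8.7] 32.9833
1.4 -1.401 [1.11  2.801 0.01 ] -0.365 [-8.4  4.2  9.2] 33.2917
```

```bash
python3 - <<'E'
from h import *; from plant import bot
k=np.load("k.npz"); J=k["J"]
d=1.4
while d<4.05:
    d+=.1; g=J.copy(); g[5]-=d; bot.move_joints(g); r=[]
    for _ in range(3): s=bot.read_state(); r.append([(s["moment"]-k["m0"])[2],s["tau"][5]-k["t0"]]); bot.pause(.01)
    r=np.mean(r,0); print(round(d,2),r.round(3),(s["contact_force"]-k["f0"]).round(1),s["t"])
    if r[1]<-.5 or r[1]>-.2: break
E
```

```text
1.5 [-0.011 -0.259] [-6.9  3.9  8.2] 33.5583
1.6 [ 0.002 -0.256] [-8.   3.4  8.4] 33.8333
1.7 [ 0.019 -0.256] [-8.4  3.6  8.3] 34.1083
1.8 [-0.009 -0.255] [-6.7  4.1  7.8] 34.3833
1.9 [-0.011 -0.255] [-6.8  3.8  8.2] 34.6583
2.0 [ 0.005 -0.254] [-7.2  3.9  8.1] 34.9333
2.1 [-0.027 -0.253] [-7.5  4.   7.6] 35.2083
2.2 [-0.037 -0.253] [-7.2  3.8  7.1] 35.4833
2.3 [-0.006 -0.252] [-6.8  3.2  7.9] 35.7583
2.4 [-0.021 -0.252] [-7.   4.3  8. ] 36.0333
2.5 [-0.034 -0.251] [-6.   3.6  7.4] 36.3083
2.6 [-0.037 -0.251] [-6.   4.8  7.1] 36.5833
2.7 [ 0.001 -0.251] [-5.4  4.3  6.7] 36.8583
2.8 [ 0.013 -0.253] [-5.6  3.3  5.8] 37.1333
2.9 [ 0.019 -0.269] [-5.2  3.4  7. ] 37.4083
3.0 [ 0.008 -0.28 ] [-5.9  3.9  6.1] 37.6833
3.1 [ 0.023 -0.29 ] [-4.4  2.3  6.8] 37.9583
3.2 [ 0.034 -0.296] [-5.3  4.5  6.5] 38.2333
3.3 [-0.001 -0.286] [-4.1  3.9  6.4] 38.5083
3.4 [-0.094 -0.194] [-4.3  3.1  6.9] 38.7833
```

```bash
python3 - <<'E'
from h import *; from plant import bot
k=np.load("k.npz"); J=k["J"]
d=3.4
while d<4.0:
    d+=.05; g=J.copy(); g[5]-=d; bot.move_joints(g); r=[]
    for _ in range(3): s=bot.read_state(); r.append([(s["moment"]-k["m0"])[2],s["tau"][5]-k["t0"]]); bot.pause(.01)
    r=np.mean(r,0); print(round(d,2),r.round(3),(s["contact_force"]-k["f0"]).round(1),s["t"])
E
```

```text
3.45 [-0.062 -0.037] [-3.7  3.4  6.4] 39.0583
3.5 [-0.093 -0.039] [-4.   2.7  5.6] 39.3333
3.55 [-0.098 -0.038] [-3.7  2.7  4.9] 39.6083
3.6 [-0.094 -0.035] [-4.7  3.2  6.1] 39.8833
3.65 [-0.052 -0.048] [-3.1  2.8  5.1] 40.1583
3.7 [ 0.022 -0.101] [-4.3  1.1  5.1] 40.4333
3.75 [ 0.043 -0.145] [-3.6  1.4  6.1] 40.7083
3.8 [ 0.023 -0.134] [-2.6  2.4  5.2] 40.9833
3.85 [ 0.022 -0.113] [-2.8  1.8  5.6] 41.2583
3.9 [-0.044 -0.062] [-2.1  0.8  4.5] 41.5333
3.95 [-0.082 -0.055] [-1.8  0.7  4.7] 41.8083
4.0 [-0.061 -0.041] [-2.2  0.5  4.6] 42.0833
4.05 [-0.079 -0.042] [-3.  -0.   4.9] 42.3583
```

```bash
python3 - <<'E'
from h import *; from plant import bot
bot.pause(.3); bot.move_gripper(60); bot.pause(.1)
p=bot.read_state()["tcp_pos"]; bot.line_to([p[0],p[1],225],200)
bot.move_joints([-0.885,0.359,0.012,0,-1.224,-0.29])
a=bot.camera("top")[:,:,::-1]; b=bot.camera("scene")[:,:,::-1]
k=lambda im,x,y,w,h,f:cv2.resize(im[y:y+h,x:x+w],None,fx=f,fy=f,interpolation=cv2.INTER_CUBIC)
cv2.imwrite("pics/c6.png",np.hstack([k(a,335,190,50,75,8),k(b,250,180,80,120,5)])); print(bot.read_state()["t"])
E
```

```text
45.9667
```

View pics/c6.png

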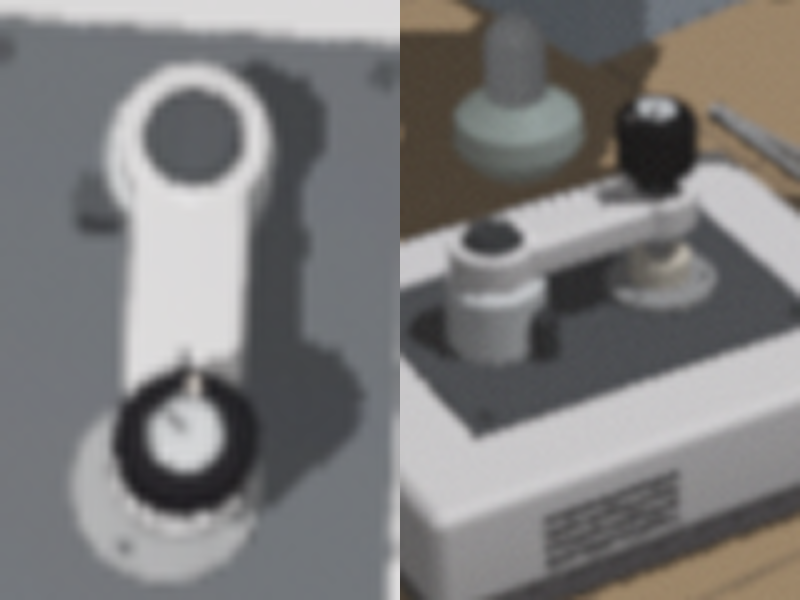

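The top view shows the rim line at (193,382) about 55° (roughly 1 rad) clockwise of the cap line at (178,422). That matches two clicks. The arm is over the flat disc and the gripper is clear, so I'm handing it in.

```bash
python3 -c "
from plant import bot
print(bot.close_job())"
```

```text
the job is handed in; nothing more can be done
None
```

Job handed in at about 46 s: the disc is about 1 mm off the crystal's middle, the arm is on its stop, and the knob is let go after two clicks (about 1.05 rad of slip). The hand-in gave no verdict, and I had no direct reading of the plunger force.

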